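# Put the rinsed beaker upside down on the drying peg

## Robot

A 6-joint arm with a two-finger parallel gripper is mounted at the origin on the work surface. World frame = base frame: x ahead of the robot, y to its left, z up, the work surface at z = 0. Lengths are in m, angles in rad, forces in N, time in s.
With the tool pointing down it reaches from about 0.375 to 0.9 m from the base axis. Payload 3.1 kg.
Tool frame: the origin (TCP) lies on the centre line of the jaws, within the pads' length; the fingertips stand 8 mm ahead of it and the grasp point (between the pads) lies 11 mm behind it; z points along the fingers, y is the line along which they close (so a half turn about z gives the same grasp; the last joint's range is limited). The gripper opens to 87 mm and grips with 3 to 60 N. Pads are 19 mm wide; open, the fingers measure 117 mm over their backs; the gripper's body (75 mm by 190 mm) begins 51 mm behind the grasp point.
Start: joints at [-1.401, 0.527, 1.433, -0, 1.181, -0.178], TCP at [0.213, -0.588, 0.231] pointing down, gripper open.
Joint ranges: [-3.08, 3.08], [-0.75, 2.2], [0.22, 2.44], [-1.43, 4.57], [0, 2.65], [-2.85, 2.85]. Speed limits (rad/s): [2.79, 2.79, 3.14, 3.14, 3.14, 3.14].

## Interface

Orientations are given as a unit quaternion [x, y, z, w].
In Python, from rig import robot gives the robot as it stands. The module is installed in compiled form; this text tells all that it offers.
- The arm moves only by the tool send_rows, never from a script. Its argument "increments" is one flat list of numbers, 7 for each row, row after row: the turn, a rotation vector about the world's x, y, z in rad, then the shift along the world's x, y, z in cm, then the opening, from 0 (shut) to 1 (fully open). A call has 1 to 20 rows; each row shifts and turns the commanded pose from where the row before left it; what a row does not reach is not made up. A row lasts 1/12 s, in which the tool goes at most 41.7 mm and 7.16 degrees, less where a joint would pass 70% of its speed; a pose out of reach is approached as far as the arm can. A call is refused whole if a number of a shift passes 4.17 or a number of a turn 0.125, either way. A call with a gripper value outside its range is refused whole. The fingers move at their own pace and stop on an object; "newtons" is the grip in N (left out, the last holds). Time passes only in rows, so rows that do not move let the fingers close. It gives the time, the measured TCP pose, the force, the opening and the grip force at its end, in the units of the state.
- robot.get_obs(): the state, without advancing time (a new reading comes with each control period).
- robot.camera(name): name is "side" or "top" or "wrist"; returns a dict with "image" (420x560x3 uint8, red, green, blue), "range_z" (420x560 float32, m along the optical axis (not along the pixel's ray), 0 where there is no reading), "fx", "fy", "cx", "cy" (pixels), "R" (3x3) and "t" (3): a world point X has camera coordinates R X + t. Camera axes: x right, y down, z forward; pixel columns grow to the right and rows downward; lengths in m; the calibration is good to about 2 mm. The wrist camera is an equidistant fisheye: a pixel r from the principal point sees the ray r / f radians off the axis. A picture is of the moment at which its call begins.
- robot.hand_in(): hands the job in; it is judged then, once.
The state is a dict: "time": time; "q": joint angles; "joint_velocities": joint speeds; "joint_torque": joint torques, N m; "position": TCP position; "tool_rot": TCP orientation; "ft_force": force on the tool from outside, world axes, zero at the start; "moment": the same for the moment, N m; "grip_width": finger opening in m; "grip_force": force on a finger pad.
Only numpy, scipy, OpenCV 4.12 (cv2) and the standard library are available. Lean on these libraries where they do the work, as an engineer would, in place of code of your own. Each camera call takes 0.05 s, during which the arm holds its last target. There are 200 camera calls.

## Task

One rinsed steel beaker is still lying on its side on the sloping draining board. Turn it upside down over the empty peg of the drying rack and lower it right down, so that its rim sits level on the peg's spoked foot before you let go; do not let it drop. Leave the two beakers already drying, and the other things on the bench, as they are.

Things in the scene. Friction and masses are not known exactly. Their poses are not given: they have to be found in the camera images.
- beaker: The rinsed beaker: plain steel cylinder open at one end, 50 mm outside diameter, 70 mm long, wall 2 mm, bottom 3 mm, 50-90 g, no handle. Origin at the centre of the outside of its closed bottom; z runs along its axis to the open mouth. It starts lying on its side on the draining board, held from rolling between two ribs, mouth downhill, axis sloping down 15 degrees towards the mouth.
- beaker_rim (a point): Centre of the mouth of that beaker, in the plane of its rim, 70 mm from the bottom along the beaker's z axis.
- drainer: Green draining board, fixed, 180 mm (its x) by 178 mm (y). Origin on the table under its middle, z up. Face slopes down 15 degrees to its +x end, where a gutter has a 22 mm high lip; face 42 mm above the table at the middle, 65 at the high end. Ribs 4 mm high run downhill; side rims stand 8 mm above the face. The beaker lies on its middle line, axis 27 mm above the face, 7 mm uphill of centre.
- peg_free: Empty peg of the rack, fixed, white plastic: upright tapered round post (23 mm diameter at its foot, 13 mm near the rounded tip) on a star of six flat spokes 76 mm across, 14 mm high. Origin at the centre of the star's underside, 3 mm above the table, z up; spokes' top (where a beaker's rim sits) at 14 mm, tip at 67 mm, bottom of a seated beaker at 84 mm above the origin.
- rack: Drying rack's drip tray, fixed: shallow open green plastic tray 115 mm (along its x) by 315 mm (y), 12 mm high with 3 mm floor and walls. Origin on the table under its middle, its +x pointing away from the robot. Three identical pegs stand in it in a row along its y axis at -105, 0 and +105 mm; which of the three is the empty one differs from start to start.
- beaker_b: A beaker of the same kind already drying upside down on another peg, loose. Origin at the centre of its closed bottom, now its top, 87 mm above the table; z points down to its mouth.
- beaker_c: A beaker of the same kind already drying upside down on the remaining peg, loose. Origin and axes as beaker_b.
- solvent: White solvent bottle with yellow label and red cap, 62 mm diameter, 165 mm tall, standing loose behind the rack and draining board. Origin at the centre of its underside.
- flux_jar: Small amber flux jar with black lid, 48 mm diameter, 42 mm tall, loose, between the draining board and the rack. Origin at the centre of its underside.
- multimeter: Yellow multimeter leaning back on its prop, 92 mm wide, 180 mm tall, about 180 mm high and 150 mm deep as it stands, loose, behind the rack. Origin on the table under the middle of its case.
- phone: Blue phone lying flat, 72 x 146 x 9 mm, loose. Origin at the centre of its underside.
- screwdriver: Screwdriver with orange handle lying on the table, loose. Origin under its middle.
There are look-alikes about, which are no part of the job. What is shaped like the beaker but turquoise is not meant.

How it is judged:
By the outcome, as a careful person would: the job done as asked, in the order asked, and still so for the second after the job is handed in, with the robot touching nothing.
It also fails if it takes over 38 s, if anything falls off the work surface, if the arm or the gripper's body presses on something with over 40 N, if the wrist force passes 120 N, or if a joint passes its speed limit or range.

## Working session

There is one attempt and no reset: what is moved stays moved. The work goes in short steps, Python scripts to look and compute and a tool call to move; the robot and the scene stay as the last step left them, time stands still between calls to the robot, and variables do not carry over. Pictures are saved under pics/ and viewed, at most 10 in all, crops included, and the job is handed in when it is done.

Besides the shell and the picture viewer there is one more tool, called after ">>>" by a JSON object that holds its "op" and its "data", one argument or row to a line. send_rows: Moves the arm, as the interface text tells. Its arguments: {"type":"object","properties":{"increments":{"type":"array"},"newtons":{"type":"number"}},"required":["increments"]}

```bash
mkdir -p pics
cat > h.py <<'E'
from rig import robot
import numpy as np, cv2
def snap(n,name):
    c=robot.camera(n); cv2.imwrite(f'pics/{name}.png',c['image'][:,:,::-1]); np.savez(f'{name}.npz',**c); return c
def world(c):
    v,u=np.mgrid[0:420,0:560]; z=c['range_z']
    P=np.stack([(u-c['cx'])/c['fx']*z,(v-c['cy'])/c['fy']*z,z],-1)
    return (P-c['t'])@c['R']
E
python3 - <<'E'
from h import *
a=snap('top','top0');b=snap('side','side0')
cv2.imwrite('pics/both.png',cv2.resize(np.vstack([a['image'],b['image']])[:,:,::-1],(560,600)) if 0 else a['image'][:,:,::-1])
for c in (a,b): print(c['fx'],c['fy'],c['cx'],c['cy'],(-c['R'].T@c['t']).round(3),c['R'].round(2).tolist())
print(robot.get_obs())
E
```

```text
435.144172087895 435.144172087895 289.61637352939164 214.02568148313702 [0.428 0.008 1.509] [[0.01, -1.0, 0.02], [-1.0, -0.01, -0.07], [0.07, -0.02, -1.0]]
427.0011881960513 427.0011881960513 274.57052904085344 215.21080418876312 [0.49  0.705 0.969] [[-1.0, -0.07, 0.01], [-0.06, 0.77, -0.64], [0.04, -0.63, -0.77]]
{'time': 0.1, 'q': array([-1.40149911e+00,  5.28403380e-01,  1.43379056e+00, -9.67081971e-06,
        1.18144165e+00, -1.78488844e-01]), 'joint_velocities': array([ 0.00072902, -0.00175091, -0.00353134,  0.00039365, -0.00041586,
       -0.00051626]), 'joint_torque': array([-4.74241697e-04, -4.40986240e+01, -1.77150500e+01,  6.35252707e-02,
        5.34019223e-02, -4.43937529e-05]), 'position': array([ 0.2129283 , -0.58690142,  0.22964574]), 'tool_rot': array([ 9.84917836e-01,  1.73019690e-01,  2.22903124e-07, -1.02148162e-03]), 'ft_force': array([ 0.54091799,  0.42409497, -0.00927015]), 'moment': array([0.02316122, 0.06885672, 0.05954077]), 'grip_force': 0.0, 'grip_width': 0.08713811380973081}
```

View pics/top0.png

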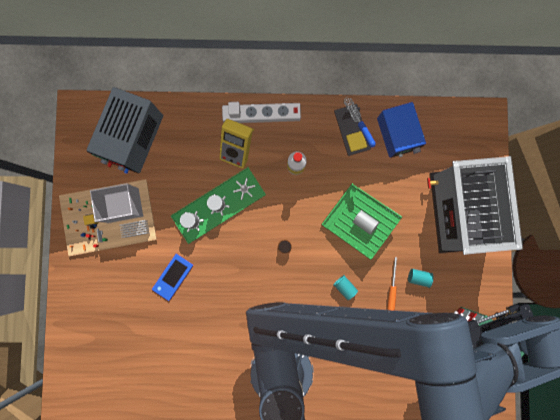

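View pics/side0.png

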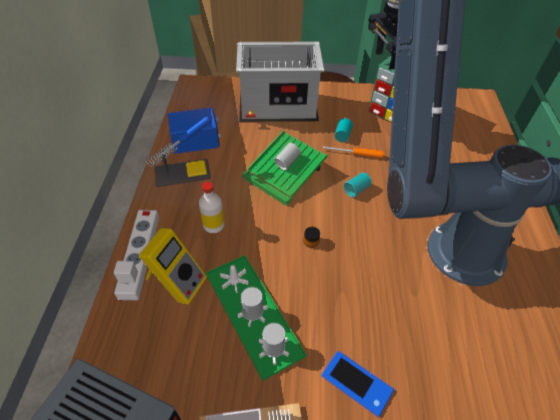

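Top view: steel beaker on the green board at about (364,223). Two turquoise look-alikes lie on the table at (345,288) and (421,278). The empty peg star is at (244,187), and the two drying beakers are at (214,204) and (190,220). The steel one on the board fits the description, being grey and lying on the drainer. I'll measure and confirm it in a crop.

Run:
```python
from h import *
crops=[]
for n,(bx,rx) in {'top0':((315,175,410,265),(165,160,275,250)),'side0':((235,120,335,210),(195,245,315,385))}.items():
    c=dict(np.load(n+'.npz')); W=world(c); im=c['image']; hsv=cv2.cvtColor(im,cv2.COLOR_RGB2HSV).astype(int)
    green=(abs(hsv[...,0]-62)<14)&(hsv[...,1]>110)&(hsv[...,2]>50)
    def box(m,b): o=np.zeros_like(m); o[b[1]:b[3],b[0]:b[2]]=m[b[1]:b[3],b[0]:b[2]]; return o
    ok=c['range_z']>0
    g=W[box(green&ok,bx)]; g=g[g[:,2]>.015]
    # plane
    A=np.c_[g[:,:2],np.ones(len(g))]; keep=np.ones(len(g),bool)
    for _ in range(6):
        s=np.linalg.lstsq(A[keep],g[keep,2],rcond=None)[0]; r=g[:,2]-A@s; keep=abs(r)<.006
    print(n,'plane',s.round(3),'slope',np.degrees(np.arctan(np.hypot(*s[:2]))).round(1),'downhill az',np.degrees(np.arctan2(-s[1],-s[0])).round(1))
    rect=cv2.minAreaRect(g[:,:2].astype(np.float32)*1000); print(' drainer rect',rect)
    grey=(hsv[...,1]<60)&ok
    m=box(grey,bx); p=W[m]; h=p[:,2]-np.c_[p[:,:2],np.ones(len(p))]@s; p=p[(h>.012)&(h<.08)]
    print(' beaker pts',len(p),p.mean(0).round(3),p.max(0).round(3), cv2.minAreaRect(p[:,:2].astype(np.float32)*1000))
    m=box((green)&ok,rx); g=W[m]; g=g[g[:,2]<.03]
    r=cv2.minAreaRect(g[:,:2].astype(np.float32)*1000); print(' rack rect',r)
    w=W[box(grey,rx)]; 
    w=w[w[:,2]>.01]
    a=cv2.minAreaRect(g[:,:2].astype(np.float32)*1000)
    bp=cv2.boxPoints(a); e=[bp[1]-bp[0],bp[2]-bp[1]]; e=max(e,key=np.linalg.norm); e=e/np.linalg.norm(e)
    e=e if e[1]>0 else -e; f=np.array([e[1],-e[0]]); q=w[:,:2]*1000-np.array(a[0]); lx=q@f; ly=q@e
    print(' rack y dir',e.round(3),'az',np.degrees(np.arctan2(e[1],e[0])))
    for k in(-105,0,105):
        i=(abs(ly-k)<45)&(abs(lx)<45); z=w[i,2]
        t=w[i][z>(.075 if z.max()>.08 else .05)] 
        sp=w[i][(z>.013)&(z<.03)]
        print('  ',k,i.sum(),z.max().round(3),'top pts',len(t),t.mean(0).round(4) if len(t) else '', 'spk rect',cv2.minAreaRect(sp[:,:2].astype(np.float32)*1000)[0] if len(sp)>3 else '', 'expected',((np.array(a[0])+e*k)/1000).round(4))
    crops.append(cv2.resize(im[bx[1]:bx[3],bx[0]:bx[2],::-1],(390,380),interpolation=cv2.INTER_CUBIC))
    if n=='top0':
        i=W[288,345],W[278,421],W[246,285],W[160,297]; print(np.round(i,3))
cv2.imwrite('pics/crop1.png',np.hstack(crops))
```

```text
top0 plane [-0.156 -0.214  0.063] slope 14.8 downhill az 53.8
 drainer rect ((514.62939453125, -264.84576416015625), (200.42848205566406, 177.94146728515625), 53.34168243408203)
 beaker pts 326 [ 0.507 -0.27   0.088] [ 0.545 -0.232  0.107] ((507.1741943359375, -273.2291564941406), (76.60673522949219, 49.06964874267578), 52.94499969482422)
 rack rect ((565.2115478515625, 223.33639526367188), (114.17044067382812, 314.84759521484375), 33.16054916381836)
 rack y dir [-0.547  0.837] az 123.160545
   -105 112 0.074 top pts 17 [0.6206 0.1358 0.0635] spk rect (621.1879272460938, 136.3448486328125) expected [0.6226 0.1354]
   0 258 0.094 top pts 188 [0.5643 0.2253 0.0859] spk rect (555.7363891601562, 210.92507934570312) expected [0.5652 0.2233]
   105 271 0.096 top pts 191 [0.5071 0.3111 0.0862] spk rect (501.6123046875, 298.2393493652344) expected [0.5078 0.3112]
[[ 0.289 -0.209  0.053]
 [ 0.324 -0.465  0.049]
 [ 0.426 -0.008  0.039]
 [ 0.693 -0.041  0.172]]
side0 plane [-0.159 -0.209  0.066] slope 14.7 downhill az 52.8
 drainer rect ((519.7637939453125, -263.00054931640625), (203.1729278564453, 181.51026916503906), 53.434417724609375)
 beaker pts 354 [ 0.509 -0.264  0.084] [ 0.551 -0.228  0.104] ((515.0213623046875, -268.101318359375), (71.46126556396484, 51.6855583190918), 54.1629753112793)
 rack rect ((567.4585571289062, 223.06219482421875), (120.6585693359375, 317.58074951171875), 33.2258415222168)
 rack y dir [-0.548  0.837] az 123.22584
   -105 244 0.071 top pts 41 [0.6261 0.1409 0.0612] spk rect (623.9862060546875, 146.33245849609375) expected [0.625  0.1352]
   0 660 0.091 top pts 365 [0.5691 0.2295 0.0858] spk rect (563.631103515625, 239.72303771972656) expected [0.5675 0.2231]
   105 734 0.092 top pts 425 [0.5112 0.315  0.0857] spk rect (509.941162109375, 322.0784912109375) expected [0.5099 0.3109]
```

View pics/crop1.png

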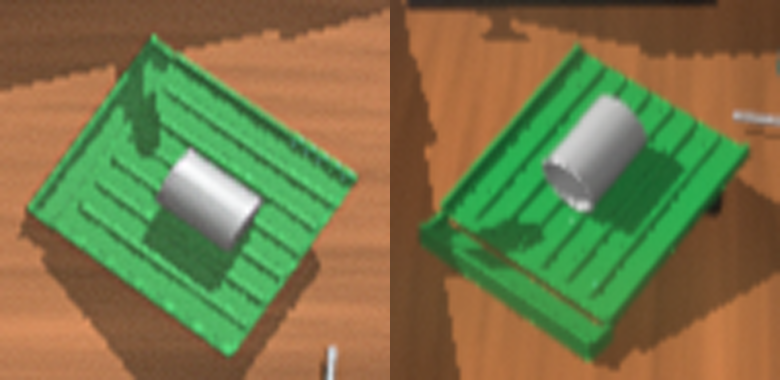

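The crop confirms the steel-grey cylinder on the board as the beaker, with its open mouth downhill towards the gutter at the left (side crop, about (565,190)). My plan is to grip it with the tool 37.5° off both vertical and the beaker axis. Spinning the tool half a turn about its own z then points the mouth straight down. First I'll check clearances.

```bash
cat >> h.py <<'E'
from scipy.spatial.transform import Rotation as Ro
from scipy.optimize import least_squares
def toolR(az,tilt,flip=0):
    """tool z at 'tilt' deg from straight down, leaning towards azimuth az; y horizontal at az-90 (flip: az+90)"""
    a,t=np.radians([az,tilt]); z=np.array([np.sin(t)*np.cos(a),np.sin(t)*np.sin(a),-np.cos(t)])
    y=np.array([np.sin(a),-np.cos(a),0])*(1-2*flip); return np.c_[np.cross(y,z),y,z]
def togo(R,p):
    o=robot.get_obs(); R0=Ro.from_quat(o['tool_rot']).as_matrix()
    rv=Ro.from_matrix(R@R0.T).as_rotvec(); dp=(np.array(p)-o['position'])*100
    print('turn',rv.round(4),'shift cm',dp.round(2),'rows>=',np.ceil(max(abs(rv).max()/.12,np.linalg.norm(rv)/.1249,np.linalg.norm(dp)/4.1)),'q',o['q'].round(2))
E
python3 - <<'E'
from h import *
C=[]
d=np.array([.577,.774,-.259])
for n,bx in (('top0',(340,195,390,245)),('side0',(268,135,308,175))):
    c=dict(np.load(n+'.npz')); W=world(c); hsv=cv2.cvtColor(c['image'],cv2.COLOR_RGB2HSV).astype(int)
    m=np.zeros((420,560),bool); m[bx[1]:bx[3],bx[0]:bx[2]]=1
    p=W[m&(hsv[...,1]<60)&(c['range_z']>0)]
    h0=np.array([.508,-.2735,.069]); q=p-h0; ax=q@d; rr=np.linalg.norm(q-np.outer(ax,d),axis=1); p=p[(abs(ax)<30)&(rr<.04)&(rr>.012)] if 0 else p[(abs(ax)<.03)&(rr<.038)]
    l=np.array([.8015,-.598,0]); nn=np.cross(l,d); nn*=np.sign(nn[2])
    f=lambda x:np.hypot((p-h0)@l-x[0],(p-h0)@nn-x[1])-.025
    s=least_squares(f,[0,0],loss='soft_l1',f_scale=.002); qa=(W[m&(hsv[...,1]<60)&(c['range_z']>0)]-h0); k=np.linalg.norm(qa-np.outer(qa@d,d),axis=1)<.035
    print(n,len(p),'lat,norm',s.x.round(4),'axial extent',np.percentile((qa@d)[k],[0,1,99,100]).round(4))
    w=W[c['range_z']>0]; C.append(w[(w[:,2]>.005)&(w[:,0]>.15)&(w[:,0]<.95)&(abs(w[:,1])<.75)])
    # exclude robot
C=np.vstack(C)
def clear(R,G,name,lift=0):
    q=(C-(G+[0,0,lift]))@R
    for nm,lo,hi in (('body',(-.0375,-.095,-.2),(.0375,.095,-.051)),('wrist',(-.06,-.06,-.35),(.06,.06,-.2)),('fingers',(-.0095,-.0585,-.05),(.0095,.0585,.019))):
        e=np.maximum(np.maximum(lo-q,q-np.array(hi)),0); D=np.linalg.norm(e,axis=1)
        if nm!='fingers' : 
            i=D.argsort()[:400]; print(name,nm,D.min().round(3),C[i[0]].round(3), 'pts<2cm',(D<.02).sum())
clear(toolR(53.3,37.5),np.array([.505,-.277,.070]),'grasp')
P=np.array([.624,.136,.057])
for az in (30,45,53,65,80,95): clear(toolR(az,37.5),P,f'place{az}')
b=C[(C[:,1]<-.4)&(C[:,0]>.38)&(C[:,2]>.05)]; print('bath',b.min(0),b.max(0), np.percentile(b[:,1],99.5))
m=C[(abs(C[:,1]-.15)<.12)&(C[:,0]>.66)&(C[:,2]>.03)]; print('meter',m.min(0),m.max(0))
togo(toolR(53.3,37.5),[.466,-.329,.155])
E
```

```text
top0 269 lat,norm [-0.0004 -0.001 ] axial extent [-0.0375 -0.0368  0.039   0.0435]
side0 322 lat,norm [0.003  0.0002] axial extent [-0.0326 -0.0311  0.0377  0.0386]
grasp body 0.008 [ 0.49  -0.295  0.107] pts<2cm 81
grasp wrist 0.067 [ 0.424 -0.537  0.207] pts<2cm 0
place30 body 0.01 [0.548 0.209 0.089] pts<2cm 75
place30 wrist 0.102 [0.268 0.041 0.303] pts<2cm 0
place45 body 0.026 [0.557 0.212 0.094] pts<2cm 0
place45 wrist 0.126 [ 0.274 -0.019  0.321] pts<2cm 0
place53 body 0.034 [0.557 0.212 0.094] pts<2cm 0
place53 wrist 0.112 [ 0.694 -0.035  0.169] pts<2cm 0
place65 body 0.035 [ 0.685 -0.021  0.111] pts<2cm 0
place65 wrist 0.083 [ 0.691 -0.045  0.168] pts<2cm 0
place80 body 0.017 [ 0.701 -0.029  0.166] pts<2cm 9
place80 wrist 0.039 [ 0.691 -0.045  0.168] pts<2cm 0
place95 body 0.007 [0.724 0.133 0.104] pts<2cm 99
place95 wrist 0.012 [ 0.694 -0.035  0.169] pts<2cm 42
bath [ 0.40736201 -0.73024941  0.05004012] [ 0.91605943 -0.40004523  0.22166005] -0.40340298372906935
meter [0.69440118 0.03034426 0.0300113 ] [0.91887692 0.22193932 0.18316844]
turn [ 0.394  -0.5335  0.5607] shift cm [25.31 25.79 -7.46] rows>= 9.0 q [-1.4   0.53  1.43 -0.    1.18 -0.18]
```

>>> {"op": "send_rows", "data": {
  "increments": [0.0328,-0.0445,0.0467,2.1,2.15,0,1,0.0328,-0.0445,0.0467,2.1,2.15,0,1,0.0328,-0.0445,0.0467,2.1,2.15,0,1,0.0328,-0.0445,0.0467,2.1,2.15,0,1,0.0328,-0.0445,0.0467,2.1,2.15,0,1,0.0328,-0.0445,0.0467,2.1,2.15,0,1,0.0328,-0.0445,0.0467,2.1,2.15,0,1,0.0328,-0.0445,0.0467,2.1,2.15,0,1,0.0328,-0.0445,0.0467,2.1,2.15,-0.5,1,0.0328,-0.0445,0.0467,2.1,2.15,-1,1,0.0328,-0.0445,0.0467,2.1,2.15,-1.5,1,0.0328,-0.0445,0.0467,2.1,2.15,-1.5,1],
  "newtons": 20
}}

```text
time: 1.1
position: [0.4659, -0.3288, 0.1853]
tool_rot: [0.846, 0.425, 0.289, -0.143]
ft_force: [0.4, 0.3, -0.7]
grip_width: 0.0869
grip_force: 0.0
```

Run:
```python
from h import *
c=snap('wrist','w1')
print(c['fx'],c['cx'],c['cy'],(-c['R'].T@c['t']).round(3),c['R'].round(2).tolist())
togo(toolR(53.3,37.5),[.466,-.329,.155])
o=robot.get_obs();print(o['time'],o['position'],o['ft_force'])
```

```text
325.19226210127806 283.8015584373172 212.70145687867858 [ 0.446 -0.355  0.355] [[0.8, -0.6, 0.01], [-0.56, -0.75, -0.36], [0.22, 0.29, -0.93]]
turn [-0.0094  0.0023 -0.0044] shift cm [-0.08 -0.54 -2.66] rows>= 1.0 q [-1.11  0.63  1.61  0.6   1.3  -0.76]
1.15 [ 0.46680696 -0.32360589  0.18164754] [-0.08205898  1.12455726 -1.2623929 ]
```

View pics/w1.png

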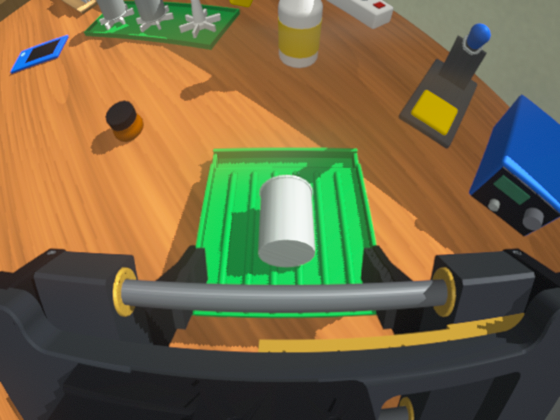

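The wrist view shows the beaker centred between the fingers at about (287,220), bottom end towards the gripper, mouth uphill in the image. I'll refine from the wrist depth.

Run:
```python
from h import *
c=dict(np.load('w1.npz')); v,u=np.mgrid[0:420,0:560]; x=(u-c['cx'])/c['fx'];y=(v-c['cy'])/c['fy']; th=np.hypot(x,y); k=np.tan(th)/np.maximum(th,1e-9); z=c['range_z']
W=(np.stack([x*k*z,y*k*z,z],-1)-c['t'])@c['R']
hsv=cv2.cvtColor(c['image'],cv2.COLOR_RGB2HSV).astype(int); m=np.zeros((420,560),bool); m[168:272,250:322]=1
p=W[m&(hsv[...,1]<60)&(z>0)]; print(len(p))
def fr(az):
    a=np.radians(az); d=np.array([np.cos(a)*.966,np.sin(a)*.966,-.259]); l=np.array([np.sin(a),-np.cos(a),0]); n=np.cross(l,d); return d,l,n*np.sign(n[2])
h0=np.array([.509,-.274,.0685])
d,l,n=fr(53.3); q=p-h0; p1=p[(abs(q@d)<.028)&(q@n>0)]
f=lambda s:np.hypot((p1-h0)@fr(s[2])[1]-s[0],(p1-h0)@fr(s[2])[2]-s[1])-.025
s=least_squares(f,[0,0,53.3],loss='soft_l1',f_scale=.002,x_scale=[.01,.01,5]); print('lat norm az',s.x.round(4),'rms',np.sqrt((f(s.x)**2).mean()).round(4))
d,l,n=fr(s.x[2]); a=(p-h0)@d; print('axial',np.percentile(a,[0,1,2,5,95,98,99,100]).round(4), 'ctr0',(h0+s.x[0]*l+s.x[1]*n).round(4))
# peg from the same image
m[:]=0; m[0:40,175:225]=1; pw=W[m&(hsv[...,1]<70)&(z>0)&(W[...,2]>.012)]; print('peg pts',len(pw),pw.mean(0).round(3),pw[pw[:,2]>.045].mean(0).round(3))
```

```text
4484
lat norm az [8.00000e-04 1.00000e-03 5.35734e+01] rms 0.0005
axial [-0.0362 -0.0358 -0.0356 -0.0355  0.0305  0.0327  0.0332  0.0797] ctr0 [ 0.5098 -0.2743  0.0695]
peg pts 498 [0.624 0.13  0.027] [0.624 0.131 0.055]
```

Run:
```python
from h import *
togo(toolR(53.5,37.5),[.4853,-.3075,.1178])
togo(toolR(53.5,37.5),[.5106,-.2733,.0623])
```

```text
turn [-0.0094  0.0022 -0.0009] shift cm [ 1.85  1.61 -6.38] rows>= 2.0 q [-1.11  0.63  1.61  0.6   1.3  -0.76]
turn [-0.0094  0.0022 -0.0009] shift cm [  4.38   5.03 -11.93] rows>= 4.0 q [-1.11  0.63  1.61  0.6   1.3  -0.76]
```

>>> {"op": "send_rows", "data": {
  "increments": [-0.002,0.0005,0,0.46,0.4,-1.6,1,-0.002,0.0005,0,0.46,0.4,-1.6,1,-0.002,0.0005,0,0.46,0.4,-1.6,1,-0.002,0.0005,0,0.46,0.4,-1.6,1,0,0,0,0,0,0,1,0,0,0,0,0,0,1]
}}

```text
time: 1.65
position: [0.4831, -0.3128, 0.1209]
tool_rot: [0.847, 0.425, 0.285, -0.141]
ft_force: [-0.3, 0.5, 0.5]
grip_width: 0.0873
grip_force: 0.0
```

Run:
```python
from h import *
for i in range(3):
    o=robot.get_obs(); print(o['time'],o['position'].round(4),o['q'].round(4)); robot.camera('wrist')
togo(toolR(53.5,37.5),[.5106,-.2733,.0623])
```

```text
1.65 [ 0.4831 -0.3128  0.1209] [-1.0716  0.7174  1.6463  0.6403  1.1668 -0.8072]
1.7 [ 0.4834 -0.3137  0.1217] [-1.072   0.7162  1.6454  0.6405  1.1668 -0.8073]
1.75 [ 0.4835 -0.3142  0.1221] [-1.0723  0.7154  1.645   0.6406  1.1667 -0.8074]
turn [0.0108 0.0004 0.0056] shift cm [ 2.7   4.11 -6.01] rows>= 2.0 q [-1.07  0.71  1.64  0.64  1.17 -0.81]
```

>>> {"op": "send_rows", "data": {
  "increments": [0.002,0,0.001,0.6,0.9,-1.3,1,0.002,0,0.001,0.6,0.9,-1.3,1,0.002,0,0.001,0.6,0.9,-1.2,1,0.002,0,0.001,0.4,0.6,-0.9,1,0.002,0,0.001,0.3,0.5,-0.7,1,0,0,0,0.2,0.3,-0.4,1,0,0,0,0,0,0,1,0,0,0,0,0,0,1,0,0,0,0,0,0,1]
}}

```text
time: 2.55
position: [0.5106, -0.2733, 0.064]
tool_rot: [0.846, 0.426, 0.287, -0.144]
ft_force: [-0.9, -0.2, -0.1]
grip_width: 0.0873
grip_force: 0.0
```

Run:
```python
from h import *
snap('wrist','w2'); togo(toolR(53.5,37.5),[.5106,-.2733,.0633]); print(robot.get_obs()['ft_force'])
```

```text
turn [0.0006 0.0004 0.0006] shift cm [ 0.    0.01 -0.07] rows>= 1.0 q [-1.    0.81  1.69  0.72  1.04 -0.86]
[-0.11091723  0.34468019 -0.53133848]
```

View pics/w2.png

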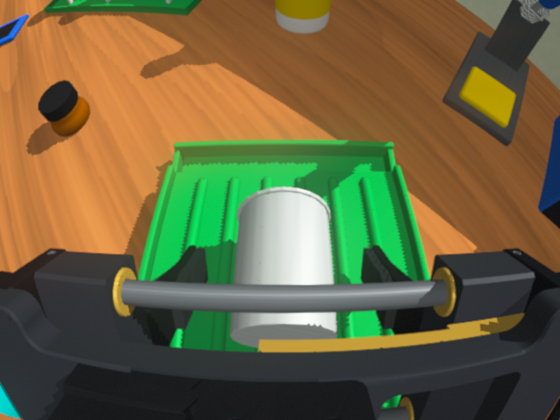

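The beaker, at (284,265), lies centred between the two fingers at (190,280) and (380,280), so I'll close and lift.

>>> {"op": "send_rows", "data": {
  "increments": [0,0,0,0,0,0,0.5,0,0,0,0,0,0,0.3,0,0,0,0,0,0,0.3,0,0,0,0,0,0,0.3,0,0,0,0,0,0,0.3,0,0,0,0,0,0,0.3,0,0,0,0,0,0,0.3,0,0,0,0,0,0,0.3],
  "newtons": 20
}}

```text
time: 3.27
position: [0.5107, -0.2728, 0.0636]
tool_rot: [0.846, 0.426, 0.287, -0.145]
ft_force: [0.9, -0.6, 0.6]
grip_width: 0.0503
grip_force: 20.0
```

Held at 50.3 mm. I'll lift, then spin about the tool axis while carrying towards the peg.

>>> {"op": "send_rows", "data": {
  "increments": [0,0,0,0,0,1.5,0.3,0,0,0,0,0,2.5,0.3,0,0,0,0,0,3,0.3,0,0,0,0,0,3,0.3,0,0,0,0,0,3,0.3,0,0,0,0,0,2,0.3,-0.0437,-0.0591,0.0958,0.45,1.6,0,0.3,-0.0437,-0.0591,0.0958,0.45,1.6,0,0.3,-0.0437,-0.0591,0.0958,0.45,1.6,0,0.3,-0.0437,-0.0591,0.0958,0.45,1.6,0,0.3,-0.0437,-0.0591,0.0958,0.45,1.6,0,0.3,-0.0437,-0.0591,0.0958,0.45,1.6,0,0.3,-0.0437,-0.0591,0.0958,0.45,1.6,0,0.3,-0.0437,-0.0591,0.0958,0.45,1.6,0,0.3,-0.0437,-0.0591,0.0958,0.45,1.6,0,0.3,-0.0437,-0.0591,0.0958,0.45,1.6,0,0.3,-0.0437,-0.0591,0.0958,0.45,1.6,0,0.3,-0.0437,-0.0591,0.0958,0.45,1.6,0,0.3],
  "newtons": 20
}}

```text
time: 4.77
position: [0.5642, -0.0795, 0.2133]
tool_rot: [0.348, 0.881, 0.31, 0.082]
ft_force: [-0.1, 0.4, -1.1]
grip_width: 0.05
grip_force: 20.0
```

Run:
```python
from h import *
togo(toolR(50,37.5,1),[.628,.141,.2]); o=robot.get_obs(); print(o['position'],o['grip_width'],o['ft_force'])
```

```text
turn [-0.6304 -0.8024  1.283 ] shift cm [ 6.38 22.05 -1.33] rows>= 14.0 q [-0.68  0.49  1.8   0.78  1.04 -1.97]
[ 0.56416417 -0.0795357   0.21328092] 0.049954969502318355 [-0.13178777  0.35827536 -1.05325701]
```

>>> {"op": "send_rows", "data": {
  "increments": [-0.042,-0.0535,0.085,0.43,1.6,0,0.3,-0.042,-0.0535,0.085,0.43,1.6,0,0.3,-0.042,-0.0535,0.085,0.43,1.6,0,0.3,-0.042,-0.0535,0.085,0.43,1.6,0,0.3,-0.042,-0.0535,0.085,0.43,1.6,0,0.3,-0.042,-0.0535,0.085,0.43,1.6,0,0.3,-0.042,-0.0535,0.085,0.43,1.6,0,0.3,-0.042,-0.0535,0.085,0.43,1.6,0,0.3,-0.042,-0.0535,0.085,0.43,1.6,0,0.3,-0.042,-0.0535,0.085,0.43,1.6,0,0.3]
}}

```text
time: 5.6
position: [0.6073, 0.0807, 0.2137]
tool_rot: [-0.152, 0.936, 0.212, 0.237]
ft_force: [-0.0, -1.3, -1.4]
grip_width: 0.0505
grip_force: 20.1
```

Run:
```python
from h import *
for az in (50,45,40,30): togo(toolR(az,37.5,1),[.628,.141,.2])
R=Ro.from_quat(robot.get_obs()['tool_rot']).as_matrix(); print(R.round(3))
```

```text
turn [-0.2137 -0.2705  0.4351] shift cm [ 2.07  6.03 -1.37] rows>= 5.0 q [-0.34  0.48  1.82  0.89  0.82 -2.86]
turn [-0.2247 -0.2602  0.3487] shift cm [ 2.07  6.03 -1.37] rows>= 4.0 q [-0.34  0.48  1.82  0.89  0.82 -2.86]
turn [-0.2353 -0.2496  0.2623] shift cm [ 2.07  6.03 -1.37] rows>= 4.0 q [-0.34  0.48  1.82  0.89  0.82 -2.86]
turn [-0.2555 -0.2275  0.0895] shift cm [ 2.07  6.03 -1.37] rows>= 3.0 q [-0.34  0.48  1.82  0.89  0.82 -2.86]
[[-0.842 -0.384  0.379]
 [-0.183  0.864  0.469]
 [-0.508  0.325 -0.798]]
```

```bash
cat > kin.py <<'E'
from h import *
D=[([-1.4015,.5284,1.4338,0,1.1814,-.1785],(.2129,-.5869,.2296)),([-1.0723,.7154,1.645,.6406,1.1667,-.8074],(.4835,-.3142,.1221)),
([-1,.81,1.69,.72,1.04,-.86],(.5106,-.2733,.064)),([-1.11,.63,1.61,.6,1.3,-.76],(.4668,-.3236,.1816)),([-.68,.49,1.8,.78,1.04,-1.97],(.5642,-.0795,.2133))]
E_=lambda s,a:Ro.from_euler(s,a).as_matrix()
def fk(q,k):
    a1,dy,d1,L2,a3,L3,L6,g,x6=k
    R1=E_('z',q[0]);R2=R1@E_('y',q[1]);R3=R1@E_('y',q[1]+q[2]);R5=R3@E_('z',q[3])@E_('y',q[4]); R=R5@E_('z',q[5]+g)
    return R1@[a1,dy,d1]+R2@[0,0,L2]+R3@[a3,0,L3]+R5@[x6,0,L6],R
E
python3 - <<'E'
from kin import *
o=robot.get_obs(); print(o['q'],o['time']); D.append((o['q'],o['position'])); Rf=Ro.from_quat(o['tool_rot']).as_matrix()
for g in (-np.pi/2,np.pi/2,0,np.pi):
    print(g,(fk(o['q'],[0]*7+[g,0])[1].T@Rf).round(2).tolist())
best=None
def res(k): return np.concatenate([fk(q,np.r_[k,0,0] if 0 else np.r_[k[:7],np.pi/2,k[7]])[0]-p for q,p in D])
s=least_squares(res,[0,0,.35,.4,0,.4,.2,0],loss='soft_l1',f_scale=.003,ftol=1e-12,xtol=1e-12); print(s.x.round(4),(s.fun*1000).round(1)); np.save('k.npy',s.x)
E
```

```text
[-0.34312083  0.47551066  1.82384947  0.88839341  0.82314416 -2.85516545] 5.6
-1.5707963267948966 [[-1.0, -0.0, -0.0], [0.0, -1.0, -0.0], [0.0, -0.0, 1.0]]
1.5707963267948966 [[1.0, -0.0, 0.0], [0.0, 1.0, 0.0], [0.0, -0.0, 1.0]]
0 [[0.0, -1.0, -0.0], [1.0, -0.0, 0.0], [0.0, -0.0, 1.0]]
3.141592653589793 [[0.0, 1.0, 0.0], [-1.0, 0.0, -0.0], [0.0, -0.0, 1.0]]
[ 0.0025  0.1113  0.2727  0.59    0.1155  0.3864  0.2993 -0.0015] [ 0.3  0.4 -0.9  0.8  0.5  0.6 -1.3  0.2 -1.4 -0.  -0.7  0.5  0.  -0.8
  0.2  0.3  0.5  1. ]
```

```bash
cat >> kin.py <<'E'
try:
    kk=np.load('k.npy'); kk=np.r_[kk[:7],np.pi/2,kk[7]]
except OSError: pass
def ik(p,R,q0):
    f=lambda q:np.r_[(fk(q,kk)[0]-p)*10,(Ro.from_matrix(fk(q,kk)[1]@R.T)).as_rotvec()]
    s=least_squares(f,q0); return s.x,np.linalg.norm(s.fun)
E
python3 - <<'E'
from kin import *
q0=robot.get_obs()['q']
P=np.array([.6235,.136,.057])
for az in range(60,-41,-10):
    R=toolR(az,37.5,1)
    out=[]
    for h in (0,.12):
        q,e=ik(P+[0,0,h]+.011*R[:,2],R,q0 if h==0 else q); out.append((q.round(2).tolist(),round(e,4)))
    q0=q; print(az,out)
# regrasp option flipped
R=toolR(53.5,37.5,0)
print(ik(np.array([.5106,-.2733,.0635]),toolR(53.5,37.5,1),[-1,.81,1.69,.72,1.04,2.28]))
E
```

```text
60 [([-0.24, 0.81, 1.81, 1.17, 0.69, -3.86], np.float64(0.0)), ([-0.24, 0.59, 1.77, 0.93, 0.82, -3.53], np.float64(0.0))]
50 [([-0.21, 0.8, 1.87, 1.38, 0.58, -3.9], np.float64(0.0)), ([-0.21, 0.57, 1.83, 1.02, 0.68, -3.46], np.float64(0.0))]
40 [([-0.18, 0.79, 1.92, 1.63, 0.49, -3.97], np.float64(0.0)), ([-0.18, 0.55, 1.88, 1.13, 0.54, -3.4], np.float64(0.0))]
30 [([-0.13, 0.79, 1.96, 1.95, 0.41, -4.09], np.float64(0.0)), ([-0.13, 0.54, 1.92, 1.24, 0.4, -3.34], np.float64(0.0))]
20 [([-0.08, 0.79, 1.98, 2.32, 0.35, -4.26], np.float64(0.0)), ([-0.07, 0.53, 1.94, 1.35, 0.26, -3.26], np.float64(0.0))]
10 [([-0.01, 0.79, 1.99, 2.75, 0.3, -4.49], np.float64(0.0)), ([-0.01, 0.53, 1.94, 1.41, 0.11, -3.12], np.float64(0.0))]
0 [([0.06, 0.79, 1.98, 0.12, -0.29, -1.64], np.float64(0.0)), ([0.06, 0.54, 1.93, 2.15, -0.04, -3.67], np.float64(0.0))]
-10 [([0.12, 0.79, 1.95, 0.66, -0.29, -1.97], np.float64(0.0)), ([0.12, 0.55, 1.9, 1.9, -0.19, -3.24], np.float64(0.0))]
-20 [([0.18, 0.8, 1.9, 1.15, -0.34, -2.27], np.float64(0.0)), ([0.18, 0.56, 1.85, 1.98, -0.34, -3.14], np.float64(0.0))]
-30 [([0.23, 0.81, 1.84, 1.54, -0.43, -2.46], np.float64(0.0)), ([0.23, 0.58, 1.8, 2.07, -0.49, -3.06], np.float64(0.0))]
-40 [([0.27, 0.82, 1.77, 1.81, -0.54, -2.56], np.float64(0.0)), ([0.27, 0.61, 1.73, 2.16, -0.64, -2.98], np.float64(0.0))]
(array([-0.99849585,  0.80905862,  1.68751126,  0.72018036,  1.04195957,
        2.28015381]), np.float64(9.68644350760474e-11))
```

Run:
```python
from kin import *
P=np.array([.6235,.136,.057])
q0=robot.get_obs()['q']
for az in (50,58,66,74):
    R=toolR(az,37.5,1); q=[-0.24, 0.81, 1.81, 1.17, 0.69, -3.86+2*np.pi]; out=[]
    for h in (0,.04,.08,.1):
        q,e=ik(P+[0,0,h]+.011*R[:,2],R,q); out.append((h,q.round(2).tolist()))
    print(az,out)
    H=P+[0,0,.1]
R0=fk(q0,kk)[1]; print('tz now',R0[:,2].round(3))
```

```text
50 [(0, [-0.21, 0.8, 1.87, 1.38, 0.58, 2.39]), (0.04, [-0.21, 0.72, 1.86, 1.25, 0.6, 2.54]), (0.08, [-0.21, 0.64, 1.85, 1.13, 0.64, 2.68]), (0.1, [-0.21, 0.61, 1.84, 1.08, 0.66, 2.75])]
58 [(0, [-0.23, 0.81, 1.82, 1.21, 0.67, 2.42]), (0.04, [-0.23, 0.73, 1.81, 1.11, 0.7, 2.54]), (0.08, [-0.23, 0.66, 1.8, 1.03, 0.74, 2.66]), (0.1, [-0.23, 0.62, 1.79, 0.99, 0.76, 2.72])]
66 [(0, [-0.25, 0.82, 1.76, 1.07, 0.75, 2.44]), (0.04, [-0.25, 0.75, 1.76, 1.0, 0.79, 2.53]), (0.08, [-0.25, 0.68, 1.74, 0.93, 0.84, 2.63]), (0.1, [-0.25, 0.64, 1.73, 0.9, 0.87, 2.67])]
74 [(0, [-0.25, 0.83, 1.7, 0.95, 0.85, 2.43]), (0.04, [-0.25, 0.76, 1.7, 0.9, 0.89, 2.51]), (0.08, [-0.25, 0.7, 1.68, 0.85, 0.94, 2.59]), (0.1, [-0.25, 0.66, 1.67, 0.83, 0.97, 2.63])]
tz now [ 0.379  0.469 -0.798]
```

The kinematic model shows the last joint has to unwind the other way round and finish near +2.6. I'll spin back about the tool axis in place.

>>> {"op": "send_rows", "data": {
  "increments": [0.023,0.028,-0.048,0,0,0,0.3,0.0455,0.0563,-0.0958,0,0,0,0.3,0.0455,0.0563,-0.0958,0,0,0,0.3,0.0455,0.0563,-0.0958,0,0,0,0.3,0.0455,0.0563,-0.0958,0,0,0,0.3,0.0455,0.0563,-0.0958,0,0,0,0.3,0.0455,0.0563,-0.0958,0,0,0,0.3,0.0455,0.0563,-0.0958,0,0,0,0.3,0.0455,0.0563,-0.0958,0,0,0,0.3,0.0455,0.0563,-0.0958,0,0,0,0.3,0.0455,0.0563,-0.0958,0,0,0,0.3,0.0455,0.0563,-0.0958,0,0,0,0.3,0.0455,0.0563,-0.0958,0,0,0,0.3,0.0455,0.0563,-0.0958,0,0,0,0.3,0.0455,0.0563,-0.0958,0,0,0,0.3,0.0455,0.0563,-0.0958,0,0,0,0.3,0.0455,0.0563,-0.0958,0,0,0,0.3,0.0455,0.0563,-0.0958,0,0,0,0.3,0.0455,0.0563,-0.0958,0,0,0,0.3,0.0455,0.0563,-0.0958,0,0,0,0.3]
}}

```text
time: 7.27
position: [0.6073, 0.0799, 0.2138]
tool_rot: [0.805, 0.501, 0.299, -0.104]
ft_force: [1.5, 0.2, -0.3]
grip_width: 0.05
grip_force: 20.0
```

>>> {"op": "send_rows", "data": {
  "increments": [0.0455,0.0563,-0.0958,0,0,0,0.3,0.0455,0.0563,-0.0958,0,0,0,0.3,0.0455,0.0563,-0.0958,0,0,0,0.3,0.0455,0.0563,-0.0958,0,0,0,0.3,0.0455,0.0563,-0.0958,0,0,0,0.3,0.0455,0.0563,-0.0958,0,0,0,0.3,0.0455,0.0563,-0.0958,0,0,0,0.3,0.0455,0.0563,-0.0958,0,0,0,0.3,0.0455,0.0563,-0.0958,0,0,0,0.3,0.0455,0.0563,-0.0958,0,0,0,0.3,0.0455,0.0563,-0.0958,0,0,0,0.3,0.0455,0.0563,-0.0958,0,0,0,0.3,0.0455,0.0563,-0.0958,0,0,0,0.3,0.0455,0.0563,-0.0958,0,0,0,0.3,0.0455,0.0563,-0.0958,0,0,0,0.3,0.0455,0.0563,-0.0958,0,0,0,0.3,0.0455,0.0563,-0.0958,0,0,0,0.3,0.0455,0.0563,-0.0958,0,0,0,0.3,0.0455,0.0563,-0.0958,0,0,0,0.3,0,0,0,0,0,0,0.3]
}}

```text
time: 8.93
position: [0.6073, 0.0799, 0.2138]
tool_rot: [0.792, -0.521, 0.03, -0.317]
ft_force: [-0.0, 0.2, -0.6]
grip_width: 0.0501
grip_force: 20.0
```

Run:
```python
from kin import *
R=toolR(60,37.5,1); G=np.array([.6235,.136,.137]); 
o=robot.get_obs(); print(o['time'],o['position'],o['grip_width'],o['grip_force'])
togo(R,G+.011*R[:,2])
# interpolated path, q along it
q=o['q']; R0=Ro.from_quat(o['tool_rot']); rv=Ro.from_matrix(R@R0.as_matrix().T).as_rotvec(); p0=o['position']
for s in np.linspace(0,1,6): 
    q,e=ik(p0+s*(G+.011*R[:,2]-p0),(Ro.from_rotvec(rv*s)*R0).as_matrix(),q); print(s,q.round(2),e.round(4))
```

```text
8.9333 [0.60731757 0.07985845 0.21382647] 0.05012375845063213 20.002174292021664
turn [ 0.3717  0.533  -0.715 ] shift cm [ 1.95  6.19 -8.56] rows>= 8.0 q [-0.35  0.48  1.82  0.89  0.83  1.77]
0.0 [-0.35  0.48  1.82  0.89  0.83  1.77] 0.0
0.2 [-0.32  0.51  1.82  0.9   0.81  1.96] 0.0
0.4 [-0.3   0.55  1.81  0.92  0.79  2.14] 0.0
0.6000000000000001 [-0.28  0.59  1.8   0.94  0.78  2.32] 0.0
0.8 [-0.26  0.62  1.79  0.97  0.77  2.49] 0.0
1.0 [-0.24  0.66  1.79  1.    0.77  2.65] 0.0
```

>>> {"op": "send_rows", "data": {
  "increments": [0.0372,0.0533,-0.0715,0.2,0.62,-0.5,0.3,0.0372,0.0533,-0.0715,0.2,0.62,-0.6,0.3,0.0372,0.0533,-0.0715,0.2,0.62,-0.7,0.3,0.0372,0.0533,-0.0715,0.2,0.62,-0.8,0.3,0.0372,0.0533,-0.0715,0.2,0.62,-0.8,0.3,0.0372,0.0533,-0.0715,0.2,0.62,-0.8,0.3,0.0372,0.0533,-0.0715,0.2,0.62,-0.8,0.3,0.0372,0.0533,-0.0715,0.2,0.62,-0.8,0.3,0.0372,0.0533,-0.0715,0.2,0.62,-0.8,0.3,0.0372,0.0533,-0.0715,0.15,0.61,-0.8,0.3,0,0,0,0,0,0,0.3,0,0,0,0,0,0,0.3,0,0,0,0,0,0,0.3]
}}

```text
time: 10.02
position: [0.6274, 0.1415, 0.1404]
tool_rot: [-0.476, 0.819, 0.159, 0.279]
ft_force: [-0.6, 0.3, -0.3]
grip_width: 0.0504
grip_force: 20.0
```

Run:
```python
from kin import *
R=toolR(60,37.5,1); G=np.array([.6235,.136,.137])
togo(R,G+.011*R[:,2])
c=snap('side','s2'); w=snap('wrist','w3')
a=cv2.resize(c['image'][200:380,190:320],(404,560),interpolation=cv2.INTER_CUBIC); b=cv2.resize(w['image'],(390,292)); b=np.vstack([b,np.zeros((268,390,3),np.uint8)])
cv2.imwrite('pics/v3.png',np.hstack([a,b])[:,:,::-1])
# held beaker: fit a cylinder (free axis) in the side depth
W=world(c); hsv=cv2.cvtColor(c['image'],cv2.COLOR_RGB2HSV).astype(int); d=np.linalg.norm(W-G,axis=-1); m=(hsv[...,1]<45)&(hsv[...,2]>95)&(d<.06)&(c['range_z']>0); p=W[m]
v,u=np.where(m); print(len(p),u.min(),u.max(),v.min(),v.max())
np.save('p3.npy',p)
def f(s):
    ax=np.array([s[2],s[3],-1]);ax/=np.linalg.norm(ax); q=p-G-[s[0],s[1],0]; return np.linalg.norm(q-np.outer(q@ax,ax),axis=1)-.025
s=least_squares(f,[0,0,0,0],loss='soft_l1',f_scale=.002); print('off',s.x[:2].round(4),'axis slope deg',np.degrees(s.x[2:]).round(1),'rms',np.sqrt(np.median(f(s.x)**2)).round(4),'z',np.percentile(p[:,2],[1,50,99]).round(3))
```

```text
turn [ 0.0026  0.0036 -0.0037] shift cm [-0.05  0.03 -1.21] rows>= 1.0 q [-0.24  0.64  1.78  0.98  0.78  2.68]
585 218 240 232 266
off [0.0032 0.0011] axis slope deg [-0.6  0.6] rms 0.0018 z [0.11  0.176 0.181]
```

View pics/v3.png

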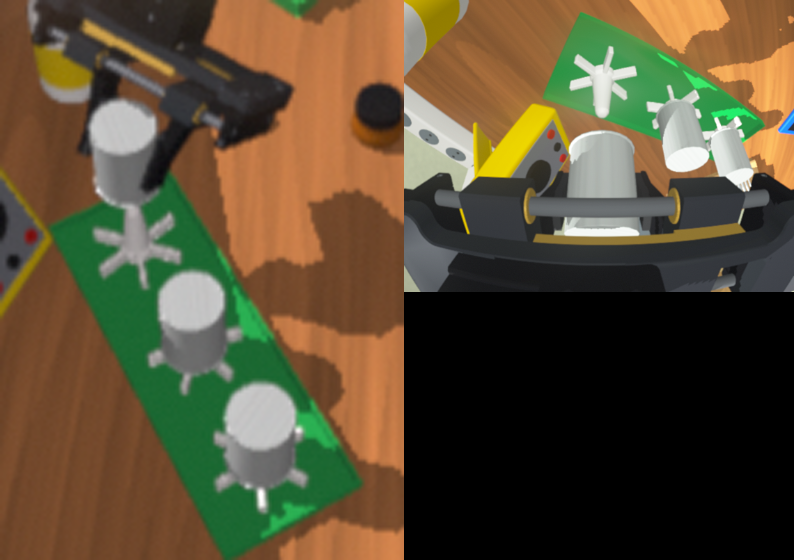

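The beaker hangs upright over the peg (side crop: beaker at (123,150), peg tip at (132,210)). The measured lean is under 1° and it is within 2 mm of the peg axis. Now I'll lower it.

>>> {"op": "send_rows", "data": {
  "increments": [0.0013,0.0018,-0.0018,-0.1,0,-0.8,0.3,0.0013,0.0018,-0.0018,0,0,-0.8,0.3,0,0,0,0,0,-0.8,0.3,0,0,0,0,0,-0.8,0.3,0,0,0,0,0,-0.8,0.3,0,0,0,0,0,-0.8,0.3,0,0,0,0,0,-0.8,0.3,0,0,0,0,0,-0.8,0.3,0,0,0,0,0,-0.8,0.3,0,0,0,0,0,-0.6,0.3,0,0,0,0,0,-0.4,0.3,0,0,0,0,0,0,0.3,0,0,0,0,0,0,0.3,0,0,0,0,0,0,0.3]
}}

```text
time: 11.28
position: [0.6266, 0.1416, 0.0585]
tool_rot: [-0.472, 0.821, 0.161, 0.278]
ft_force: [0.5, 0.2, -1.0]
grip_width: 0.0502
grip_force: 20.0
```

Run:
```python
from kin import *
R=toolR(60,37.5,1); G=np.array([.6235,.136,.057])
togo(R,G+.011*R[:,2]); print(robot.get_obs()['ft_force'])
c=snap('side','s3'); W=world(c); hsv=cv2.cvtColor(c['image'],cv2.COLOR_RGB2HSV).astype(int); m=(hsv[...,1]<45)&(hsv[...,2]>95)&(c['range_z']>0)
for n,ce in (('held',(.6235,.136)),('nb',(.567,.2255)),('c',(.5095,.312))):
    p=W[m&(np.hypot(W[...,0]-ce[0],W[...,1]-ce[1])<.027)]; t=p[p[:,2]>np.percentile(p[:,2],97)-.008]; print(n,len(p),np.median(t[t[:,2]>np.median(p[:,2])],0).round(4))
```

```text
turn [-0.0012 -0.0013  0.0024] shift cm [ 0.02  0.02 -1.02] rows>= 1.0 q [-0.24  0.79  1.8   1.14  0.7   2.47]
[ 0.47028346  0.15076137 -0.98828928]
held 496 [0.6144 0.1245 0.1392]
nb 544 [0.5685 0.2277 0.0866]
c 637 [0.5115 0.3128 0.0868]
```

>>> {"op": "send_rows", "data": {
  "increments": [0,0,0,0,0,-0.2,0.3,0,0,0,0,0,-0.2,0.3,0,0,0,0,0,-0.2,0.3,0,0,0,0,0,-0.1,0.3,0,0,0,0,0,-0.1,0.3,0,0,0,0,0,0,0.3,0,0,0,0,0,0,0.3]
}}

```text
time: 11.92
position: [0.6264, 0.1416, 0.0501]
tool_rot: [-0.472, 0.821, 0.161, 0.278]
ft_force: [-0.1, -0.1, -0.8]
grip_width: 0.05
grip_force: 20.0
```

>>> {"op": "send_rows", "data": {
  "increments": [0,0,0,0,0,-0.05,0.3,0,0,0,0,0,-0.05,0.3,0,0,0,0,0,0,0.3]
}}

```text
time: 12.17
position: [0.6264, 0.1416, 0.0492]
tool_rot: [-0.472, 0.821, 0.161, 0.278]
ft_force: [-0.5, -0.0, -0.4]
grip_width: 0.0496
grip_force: 20.0
```

>>> {"op": "send_rows", "data": {
  "increments": [0,0,0,0,0,-0.05,0.3,0,0,0,0,0,-0.05,0.3,0,0,0,0,0,0,0.3]
}}

```text
time: 12.42
position: [0.6265, 0.1417, 0.0486]
tool_rot: [-0.472, 0.821, 0.161, 0.278]
ft_force: [-0.6, -0.3, 2.1]
grip_width: 0.0501
grip_force: 20.0
```

>>> {"op": "send_rows", "data": {
  "increments": [0,0,0,0,0,-0.05,0.3,0,0,0,0,0,0,0.3,0,0,0,0,0,0,0.3]
}}

```text
time: 12.67
position: [0.6265, 0.1417, 0.0485]
tool_rot: [-0.472, 0.821, 0.162, 0.279]
ft_force: [-1.9, -1.6, 5.6]
grip_width: 0.0501
grip_force: 20.0
```

Run:
```python
from h import *
c=snap('side','s4'); w=snap('wrist','w4'); print(robot.get_obs()['ft_force'])
a=cv2.resize(c['image'][225:355,190:300],(474,560),interpolation=cv2.INTER_CUBIC); b=w['image'][0:300,60:400]; b=np.vstack([cv2.resize(b,(320,282)),np.zeros((278,320,3),np.uint8)])
cv2.imwrite('pics/v4.png',np.hstack([a,b])[:,:,::-1])
```

```text
[-1.85120139 -1.49388261  4.83758365]
```

View pics/v4.png

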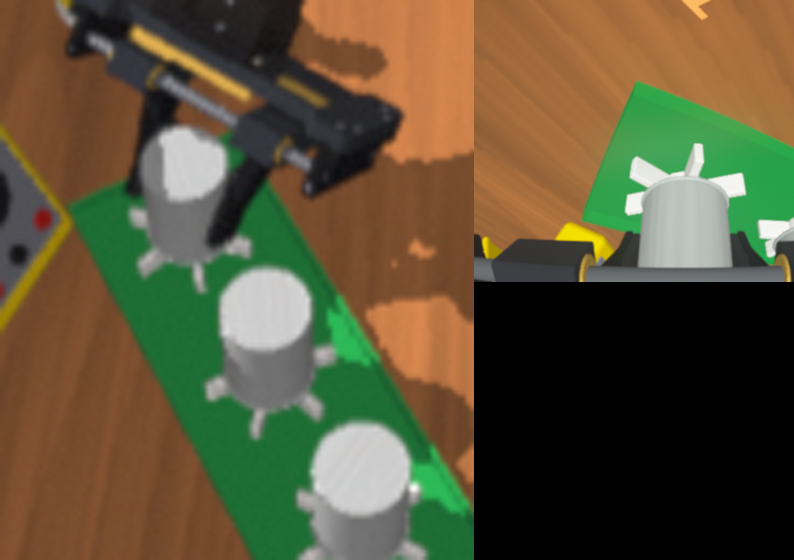

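Seated: the rim rests on the spokes, centred and level like its neighbours (side crop: beaker at (185,195) with spokes showing all round). Contact force is 5 N. I'll ease the grip, open, and retreat along the tool axis.

>>> {"op": "send_rows", "data": {
  "increments": [0,0,0,0,0,0,0.4,0,0,0,0,0,0,0.5,0,0,0,0,0,0,0.5],
  "newtons": 4
}}

```text
time: 13.02
position: [0.6265, 0.1418, 0.0484]
tool_rot: [-0.472, 0.821, 0.162, 0.279]
ft_force: [-1.1, -2.1, 5.7]
grip_width: 0.0504
grip_force: 4.0
```

>>> {"op": "send_rows", "data": {
  "increments": [0,0,0,0,0,0,0.6,0,0,0,0,0,0,0.65,0,0,0,0,0,0,0.75,0,0,0,0,0,0,0.9,0,0,0,0,0,0,0.95,0,0,0,0,0,0,0.95,0,0,0,0,0,0,0.95]
}}

```text
time: 13.6
position: [0.6263, 0.1416, 0.0475]
tool_rot: [-0.472, 0.821, 0.161, 0.278]
ft_force: [1.0, -0.7, 0.0]
grip_width: 0.0795
grip_force: 0.0
```

>>> {"op": "send_rows", "data": {
  "increments": [0,0,0,-0.3,-0.5,0.8,0.95,0,0,0,-0.5,-0.8,1.2,0.95,0,0,0,-0.6,-1.05,1.6,0.95,0,0,0,-0.6,-1.05,1.6,0.95,0,0,0,-0.6,-1.05,1.6,0.95,0,0,0,-0.6,-1.05,1.6,0.95,0,0,0,-0.6,-1.05,1.6,0.95,0,0,0,-0.6,-1.05,1.6,0.95,0,0,0,0,0,1.5,0.95,0,0,0,0,0,1,0.95,0,0,0,0,0,0,0.95,0,0,0,0,0,0,0.95,0,0,0,0,0,0,0.95]
}}

```text
time: 14.68
position: [0.5819, 0.066, 0.1882]
tool_rot: [-0.472, 0.821, 0.162, 0.278]
ft_force: [1.6, 0.2, -0.0]
grip_width: 0.0829
grip_force: 0.0
```

Run:
```python
from h import *
c=snap('side','s5'); o=robot.get_obs(); print(o['time'],o['position'],o['q'].round(2),o['ft_force'])
W=world(c); hsv=cv2.cvtColor(c['image'],cv2.COLOR_RGB2HSV).astype(int); m=(hsv[...,1]<45)&(hsv[...,2]>95)&(c['range_z']>0)
for n,ce in (('placed',(.6255,.136)),('nb',(.567,.2255)),('c',(.5095,.312))):
    p=W[m&(np.hypot(W[...,0]-ce[0],W[...,1]-ce[1])<.03)&(W[...,2]>.078)&(W[...,2]<.1)]; s=np.linalg.lstsq(np.c_[p[:,:2]-ce,np.ones(len(p))],p[:,2],rcond=None)[0]; print(n,len(p),p.mean(0).round(4),s.round(3))
cv2.imwrite('pics/v5.png',c['image'][:,:,::-1])
```

```text
14.7333 [0.58183076 0.0660683  0.18791117] [-0.41  0.52  1.84  0.87  0.91  2.66] [ 0.20840283  0.60165883 -0.10577279]
placed 298 [0.6245 0.1405 0.0858] [-0.002 -0.04   0.086]
nb 352 [0.5694 0.2288 0.0859] [-0.007 -0.028  0.086]
c 416 [0.5114 0.3147 0.086 ] [-0.01  -0.046  0.086]
```

View pics/v5.png

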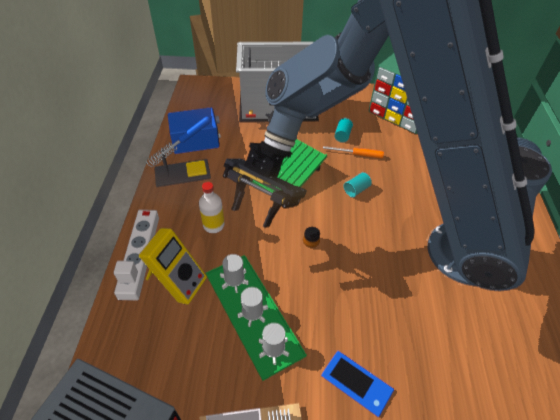

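The three beakers stand level in a row at (233,270), (252,302) and (274,338), with their tops at the same height. The gripper is clear and nothing else has moved, so I'm handing in.

```bash
python3 -c "
from rig import robot
print(robot.hand_in())"
```

```text
the job is handed in; nothing more can be done
None
```

The beaker is upside down on the empty peg, its rim level on the spokes before I let go; the job was handed in at about 14.7 s, with one risk: while turning it, the last joint briefly read -2.855 rad against its ±2.85 limit before I turned it back the other way.

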